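Gauge a rack bar by its tooth pitch

TASK

Find out which of the three notched gauge plates has the same tooth pitch as the loose steel rack bar, and slide the bar along the table, without lifting it, against that plate until it is fully home: all its teeth in notches, pressed right to the bottom. Leave it there and do not disturb the other things on the table.

Things in the scene. Friction and masses are not known exactly. Their poses are not given: they have to be found in the camera images.
- rack_centre (a point): Centre (15 mm above the table) of the loose dark steel rack bar, 110 mm long (its y), 30 mm high, 0.25 to 0.5 kg, lying flat. Its body is 36 mm wide (x = -18 to 18 mm); back (-x) and ends are flat. On the +x side stand five upright 90-degree V teeth at 20 mm pitch, y = 0, +-20, +-40 mm, 9.25 mm deep. At the start they point away from the robot, roughly towards the plates.
- rack_teeth (a point): Tip of the rack bar's middle tooth, half-way up: 27.25 mm from the bar's centre along its +x; axes as the bar's. Fully home it lies at x = 0 of the plate of its own pitch, bar and plate parallel, about 1 mm side play; the bar's middle may then be at y = -20, 0 or 20 mm of the plate: all five teeth are then in notches. The teeth are oiled; met off-centre, a bar may still hang on the flanks until moved a few mm sideways.
- gauge_medium: Dark steel gauge plate, fixed to the table, 162 mm long (its y), 30 mm high, eight upright V teeth at 20 mm pitch on its -x side (towards the robot). Origin on the table, mid-length, on the root line: notch bottoms at x = 0, teeth out to x = -9.25 mm; notches at y = 0, +-20, 40, 60 mm. It reaches back to x = 38 mm, the last 14 mm an 8 mm low flange.
- gauge_fine: Similar fixed plate, 162 mm long and 30 mm high, with twelve finer teeth at 13 mm pitch standing 5.75 mm out. Origin and axes as for gauge_medium. The three plates stand side by side in any order, some 200 mm apart, each turned up to 0.12 rad.
- gauge_coarse: Similar fixed plate, 162 mm long and 30 mm high, but with six coarser teeth at 27 mm pitch, which stand 12.75 mm out. Origin and axes as for gauge_medium.
- marker: Marker pen lying at the left of the work, 128 mm long, 16 mm high; bystander.
- cutter: Blue-handled flush cutter lying at the right of the work, 125 mm long, 12 mm high; bystander.
- connector_3: Grey connector housing 18x27x14 mm behind the gauge plates; bystander.
- connector_1: Black connector housing 18x26x14 mm behind the gauge plates; bystander.

How it is judged:
At the end, for the whole second after the job is handed in: The rack bar lies flat and still on the table with its five teeth in notches of the plate of its own pitch: tooth tips within 3.2 mm of the bottom of the notches, bar parallel to the plate within 0.06 rad, its middle within 25 mm of the plate's middle (x of rack_teeth in the frame of gauge_medium between -0.0032 and 0.004 m and y of rack_teeth in the frame of gauge_medium between -0.025 and 0.025 m and angle between the y axis of rack_centre and the y axis of gauge_medium, either way round below 0.06 rad and angle between rack_centre's own z axis and vertical below 0.08 rad and height (world z) of rack_centre below 0.019 m and linear speed of rack below 0.01 m/s); the robot touches nothing.
It fails at once if the rack bar is lifted off the table by more than 15 mm or tipped over (height (world z) of rack_centre above 0.03 m or angle between rack_centre's own z axis and vertical above 0.5 rad).
It fails at once if a bystander (marker, cutter or a connector housing) is moved by more than 30 mm (distance of any of marker, cutter, connector_3, connector_1 from where it was at the start of the episode above 0.03 m).
It also fails if it takes over 48 s, if anything falls off the work surface, if the arm or the gripper's body presses on something with over 40 N, if the wrist force passes 120 N, or if a joint passes its speed limit or range.

ROBOT

A 6-joint arm with a two-finger parallel gripper is mounted at the origin on a cart in front of the work surface, level with it; the furniture and walls round the work are solid. World frame = base frame: x ahead of the robot, y to its left, z up, the work surface at z = 0. Lengths are in m, angles in rad, forces in N, time in s.
With the tool pointing down it reaches from about 0.4 to 0.825 m from the base axis. Payload 7 kg.
Tool frame: the origin (TCP) lies midway between the tips of the shut fingers; the grasp point (between the pads) lies hold_point_z behind it (hold_point_z is the distance from the TCP to the grasp point, in m); z points along the fingers, y is the line along which they close (so a half turn about z gives the same grasp; the last joint's range is limited). The gripper opens to 88 mm and grips with 3 to 60 N. Pads are 19 mm wide; open, the fingers measure 130 mm over their backs; the gripper's body (78 mm by 193 mm) begins 47 mm behind the grasp point.
Start: joints at [1.443, 0.359, 0.012, 0, -1.224, -0.288], TCP at [0.273, 0.617, 0.227] pointing down, gripper open.
Joint ranges: [-3.07, 3.07], [-1.43, 2.12], [-1.02, 1.25], [-3.03, 1.67], [-3.05, -0], [-3.03, 3.03]. Speed limits (rad/s): [2.39, 2.39, 3.01, 3.14, 3.14, 3.14].

INTERFACE

Orientations are given as [roll, pitch, yaw] about the fixed x, y, z axes, in that order (R = Rz(yaw) Ry(pitch) Rx(roll)).
In Python, from station import * gives the robot as it stands.
- The arm moves only by the tool apply_moves, never from a script. Its argument "steps" is a list of rows, each an object with "translation": the shift along the world's x, y, z scaled (see below), a list of three; "rotation": the turn, a rotation vector about the world's x, y, z scaled (see below), a list of three. A call has exactly 10 rows; each row is the pose to reach, as a shift and turn from the pose commanded when the call began; what a row does not reach only later rows make up. The controller multiplies each number of a shift by 250 mm and each number of a turn by 30 degrees. A row lasts 1/12 s, in which the tool goes at most 41.7 mm and 7.16 degrees, less where a joint would pass 70% of its speed; a pose out of reach is approached as far as the arm can. A call with a number of a shift or a turn outside -1 to 1 is refused whole. A call with a gripper value outside its range is refused whole. "jaw" is the closure, from -1 (fully open) to 1 (shut), so that 0 is half open, set as the call begins (left out, the last holds). The fingers move at their own pace and stop on an object; "newtons" is the grip in N (left out, the last holds). Time passes only in rows, so rows that repeat a pose let the fingers close, or fill a call up. It gives the time, the measured TCP pose, the force, the opening and the grip force at its end, in the units of the state.
- get_state(): the state, without advancing time (a new reading comes with each control period).
- grab_frame(name): name is "side" or "top" or "wrist"; returns the picture (400x640x3 uint8, blue, green, red); there is no depth.
- camera_model(name): a dict with "fx", "fy", "cx", "cy" (pixels), "k1" (the pictures are not rectified: a ray, as slopes to the right and down, at radius r is drawn at 1 + k1 r^2 times it, then the intrinsics apply), "xyz" and "rotation" of the camera in the world. Camera axes: x right, y down, z forward; pixel columns grow to the right and rows downward; lengths in m; the calibration is good to about 2 mm. A picture is of the moment at which its call begins: read the wrist's pose just before it. camera_model takes no time and is no camera call; for the wrist camera it gives the pose at the moment of the call.
- job_done(): hands the job in; it is judged then, once.
The state is a dict: "t": time; "q": joint angles; "qd": joint speeds; "joint_efforts": joint torques, N m; "eef_pos": TCP position; "ee_rot": TCP orientation; "force": force on the tool from outside, world axes, zero at the start; "moment": the same for the moment, N m; "width": finger opening in m; "gripper_force": force on a finger pad.
Only numpy, scipy, OpenCV 4.12 (cv2) and the standard library are available. Lean on these libraries where they do the work, as an engineer would, in place of code of your own. Each camera call takes 0.05 s, during which the arm holds its last target. There are 200 camera calls.

## Working session

There is one attempt and no reset: what is moved stays moved. The work goes in short steps, Python scripts to look and compute and a tool call to move; the robot and the scene stay as the last step left them, time stands still between calls to the robot, and variables do not carry over. Pictures are saved under pics/ and viewed, at most 10 in all, crops included, and the job is handed in when it is done.

Besides the shell and the picture viewer there is one more tool, called after ">>>" as name(argument=value, ...), one argument or row to a line, values as JSON. apply_moves: Moves the arm, as the interface text tells. Shifts and turns lie within -1 to 1; 1 stands for 250 mm of shift or 30 degrees of turn. Its arguments: {"type":"object","properties":{"steps":{"type":"array"},"jaw":{"type":"number"},"newtons":{"type":"number"}},"required":["steps"]}

```bash
mkdir -p pics; ls; cat > h.py <<'E'
from station import *
import numpy as np, cv2
def ray(c,u,v):
    x=np.array([(u-c['cx'])/c['fx'],(v-c['cy'])/c['fy']]);p=x.copy()
    for _ in range(20): p=x/(1+c['k1']*(p@p))
    R=np.array(c['rotation']); 
    return np.array(c['xyz']),R@np.array([p[0],p[1],1.])
def onz(c,u,v,z):
    o,d=ray(c,u,v); return o+d*(z-o[2])/d[2]
E
python3 - <<'E'
from h import *
print(get_state())
for n in("top","side"):
    print(camera_model(n)); cv2.imwrite(f"pics/{n}0.png",grab_frame(n))
E
```

```text
pics
{'t': 0.0, 'q': array([ 1.44308837e+00,  3.59404161e-01,  1.10717007e-02, -3.80129948e-04,
       -1.22412169e+00, -2.88117958e-01]), 'qd': array([ 8.17082999e-04,  1.98686830e-05, -5.68294778e-04,  8.36588156e-04,
       -6.99650590e-04,  2.44049817e-03]), 'joint_efforts': array([-1.30442904e-04, -5.82711482e+01,  2.93071997e+01,  6.99741215e+00,
        7.00251694e-03, -1.57603299e-04]), 'eef_pos': array([0.27246826, 0.61702164, 0.22561172]), 'ee_rot': array([ 3.13990162e+00, -1.28501495e-04, -4.15955263e-01]), 'force': array([-0.88775019, -0.29122113,  0.30366898]), 'moment': array([ 0.03895664,  0.10861316, -0.00782629]), 'gripper_force': 0.0, 'width': 0.08762740713136141}
{'fx': 374.6303050274413, 'fy': 374.6303050274413, 'cx': 318.9447143852372, 'cy': 193.51029827571114, 'k1': 0.020351155356426044, 'xyz': array([ 0.31097484, -0.02815142,  1.19083345]), 'rotation': array([-2.93128331e+00, -1.18639846e-03, -1.45132016e+00])}
{'fx': 379.1477534316171, 'fy': 379.1477534316171, 'cx': 324.90066106168166, 'cy': 195.18681475992673, 'k1': -0.029407289615221047, 'xyz': array([0.41774059, 0.83180395, 0.49817988]), 'rotation': array([-2.03233006, -0.00345816, -2.98620117])}
```

View pics/top0.png

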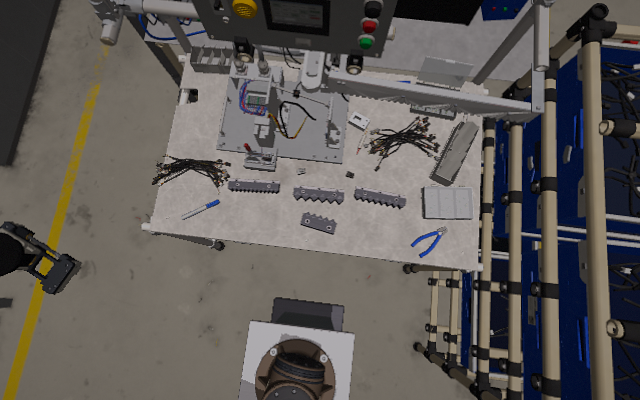

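View pics/side0.png

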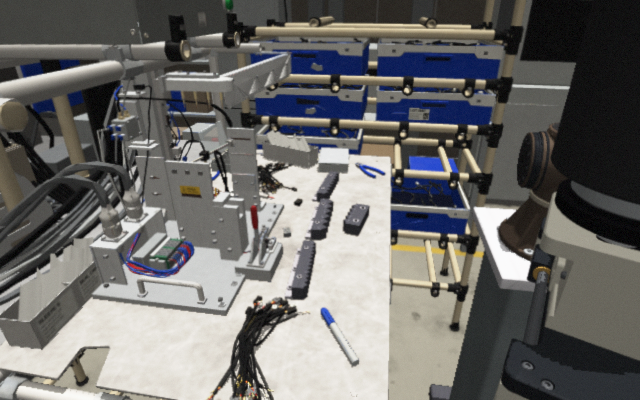

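The top view shows plates at about (254,187), (319,195) and (380,198), and the rack at (319,223). The left plate looks fine, the middle coarse and the right medium. I'll enlarge the picture and measure.

```bash
sed -i "s/R=np.array(c\['rotation'\]);/R=Rotation.from_euler('xyz',c['rotation']).as_matrix();/; 2a from scipy.spatial.transform import Rotation" h.py
python3 - <<'E'
from h import *
im=cv2.imread("pics/top0.png");c=camera_model("top")
cr=im[170:245,220:420]
cv2.imwrite("pics/crop.png",cv2.resize(cr,None,fx=4,fy=4,interpolation=cv2.INTER_CUBIC))
g=cv2.cvtColor(im,cv2.COLOR_BGR2GRAY)
m=np.zeros_like(g);m[170:245,220:420]=(g[170:245,220:420]<135)*255
for k in cv2.findContours(m,cv2.RETR_EXTERNAL,cv2.CHAIN_APPROX_NONE)[0]:
    if cv2.contourArea(k)<150: continue
    P=np.array([onz(c,*p[0],.03)[:2] for p in k],np.float32)
    r=cv2.minAreaRect(P*1000);print(cv2.boundingRect(k),r)
for n,p in dict(marker=(200,210),cut=(430,240),c1=(301,171),c3=(350,175)).items(): print(n,onz(c,*p,.01).round(3))
E
```

```text
(300, 212, 37, 23) ((466.2304382324219, -8.401325225830078), (113.53060150146484, 47.77364730834961), 80.1341323852539)
(353, 186, 54, 24) ((566.9696044921875, -191.27499389648438), (167.7013702392578, 47.58250427246094), 85.29759979248047)
(292, 186, 53, 19) ((553.0006713867188, 2.8668746948242188), (48.2613639831543, 163.68870544433594), 1.4100282192230225)
(220, 170, 64, 24) ((563.415771484375, 222.30255126953125), (205.0625762939453, 65.48074340820312), 88.65814208984375)
marker [0.463 0.37  0.01 ]
cut [ 0.455 -0.363  0.01 ]
c1 [0.629 0.068 0.01 ]
c3 [ 0.635 -0.093  0.01 ]
```

View pics/crop.png

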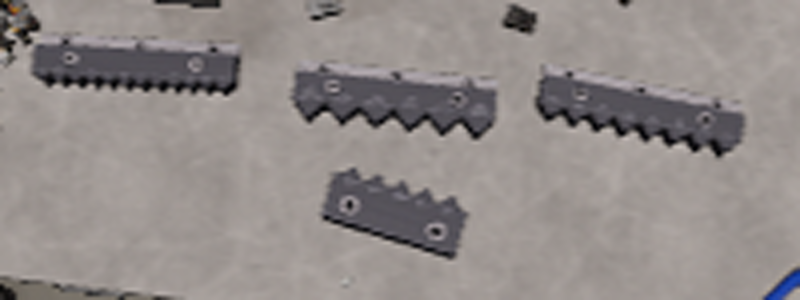

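The right plate, centred near (0.567, -0.191), is the medium one. The bar is at about (0.463, -0.008) with yaw about -10°. My plan is to drag it by a cross grip, release it, then push from behind with two fingers. First I move above the bar.

>>> apply_moves(
  steps=[
    {"translation":[0.25,-0.83,0],"rotation":[0,0,-0.85]},
    {"translation":[0.25,-0.83,0],"rotation":[0,0,-0.85]},
    {"translation":[0.25,-0.83,0],"rotation":[0,0,-0.85]},
    {"translation":[0.25,-0.83,0],"rotation":[0,0,-0.85]},
    {"translation":[0.25,-0.83,0],"rotation":[0,0,-0.85]},
    {"translation":[0.25,-0.83,0],"rotation":[0,0,-0.85]},
    {"translation":[0.25,-0.83,0],"rotation":[0,0,-0.85]},
    {"translation":[0.25,-0.83,0],"rotation":[0,0,-0.85]},
    {"translation":[0.25,-0.83,0],"rotation":[0,0,-0.85]},
    {"translation":[0.25,-0.83,0],"rotation":[0,0,-0.85]},
  ],
  jaw=-1,
  newtons=40,
)

```text
t: 0.93
eef_pos: [0.3349, 0.4109, 0.2262]
ee_rot: [3.141, -0.0, -0.86]
force: [-0.2, 0.6, -0.0]
width: 0.0875
gripper_force: 0.0
```

>>> apply_moves(
  steps=[
    {"translation":[0.25,-0.83,0],"rotation":[0,0,-0.85]},
    {"translation":[0.25,-0.83,0],"rotation":[0,0,-0.85]},
    {"translation":[0.25,-0.83,0],"rotation":[0,0,-0.85]},
    {"translation":[0.25,-0.83,0],"rotation":[0,0,-0.85]},
    {"translation":[0.25,-0.83,0],"rotation":[0,0,-0.85]},
    {"translation":[0.25,-0.83,0],"rotation":[0,0,-0.85]},
    {"translation":[0.25,-0.83,0],"rotation":[0,0,-0.85]},
    {"translation":[0.25,-0.83,0],"rotation":[0,0,-0.85]},
    {"translation":[0.25,-0.83,0],"rotation":[0,0,-0.85]},
    {"translation":[0.25,-0.83,0],"rotation":[0,0,-0.85]},
  ],
)

```text
t: 1.77
eef_pos: [0.3976, 0.2037, 0.2264]
ee_rot: [3.141, -0.0, -1.304]
force: [0.4, 0.8, 0.4]
width: 0.0879
gripper_force: 0.0
```

>>> apply_moves(
  steps=[
    {"translation":[0.25,-0.83,0],"rotation":[0,0,-0.85]},
    {"translation":[0.25,-0.83,0],"rotation":[0,0,-0.85]},
    {"translation":[0.25,-0.83,0],"rotation":[0,0,-0.85]},
    {"translation":[0.25,-0.83,0],"rotation":[0,0,-0.85]},
    {"translation":[0.25,-0.83,0],"rotation":[0,0,-0.85]},
    {"translation":[0.25,-0.83,0],"rotation":[0,0,-0.85]},
    {"translation":[0.25,-0.83,0],"rotation":[0,0,-0.85]},
    {"translation":[0.25,-0.83,0],"rotation":[0,0,-0.85]},
    {"translation":[0.25,-0.83,0],"rotation":[0,0,-0.85]},
    {"translation":[0.25,-0.83,0],"rotation":[0,0,-0.85]},
  ],
)

```text
t: 2.6
eef_pos: [0.4601, -0.0037, 0.2265]
ee_rot: [3.141, 0.0, -1.749]
force: [-0.1, -0.5, -0.0]
width: 0.0878
gripper_force: 0.0
```

```bash
python3 - <<'E'
from h import *
s=get_state();print(s['t'],s['eef_pos'],s['ee_rot'],s['q'])
import station;print([n for n in dir(station) if 'hold' in n.lower()], getattr(station,'hold_point_z',None))
print(camera_model("wrist")); cv2.imwrite("pics/w0.png",grab_frame("wrist"))
E
```

```text
2.6 [ 0.46010031 -0.00368873  0.22650895] [ 3.14148449e+00  6.55645187e-05 -1.74879626e+00] [ 4.21858388e-01 -3.20570635e-03 -4.39297762e-01 -1.27068465e-04
 -1.13475654e+00 -5.99804646e-01]
['hold_point_z'] 0.0188
{'fx': 291.5900169879498, 'fy': 291.5900169879498, 'cx': 318.83176023420293, 'cy': 194.78643554827377, 'k1': -0.03209526066910039, 'xyz': array([ 0.44664793, -0.07834585,  0.38471888]), 'rotation': array([ 2.85752213e+00, -3.16517997e-04,  2.96318120e+00])}
```

View pics/w0.png

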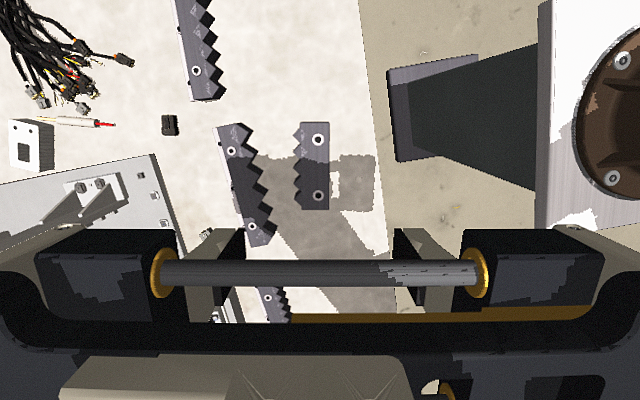

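The wrist view shows the bar with its back edge at x≈330 px (y 122 to 210) and tips at x≈294. The coarse plate is below left and the medium plate is cut off at the top. I'll measure the bar here.

```bash
python3 - <<'E'
from h import *
im=cv2.imread("pics/w0.png");c=camera_model("wrist")
g=cv2.cvtColor(im,cv2.COLOR_BGR2GRAY)
print(g[165,285:345])
m=np.zeros_like(g);m[115:218,285:345]=(g[115:218,285:345]<95)*255
k=max(cv2.findContours(m,cv2.RETR_EXTERNAL,cv2.CHAIN_APPROX_NONE)[0],key=cv2.contourArea)
P=np.array([onz(c,*p[0],.03)[:2] for p in k],np.float32)*1000
print(cv2.boundingRect(k),cv2.minAreaRect(P))
for p in [(330,122),(330,210),(318,140),(318,196)]: print(onz(c,*p,.03).round(4))
E
```

```text
[141 143 142 143 141 140 141 148 133  73  34  51  65  54  55  67  58  70
  61  67  66  57  61  64  65  68  61  67  65  62  60  61  61  65  64  67
  63  64  67  58  61  69  64  44  84 145 147 144 142 144 144 144 143 144
 145 135 145 143 137 145]
(293, 157, 37, 53) ((472.1202392578125, 7.778564453125), (67.21270751953125, 45.007301330566406), 78.38475036621094)
[ 0.436  -0.0624  0.03  ]
[0.4544 0.0462 0.03  ]
[ 0.4537 -0.0442  0.03  ]
[0.4662 0.025  0.03  ]
```

>>> apply_moves(
  steps=[
    {"translation":[0.03,-0.033,-0.1],"rotation":[0,0,0.02]},
    {"translation":[0.03,-0.033,-0.25],"rotation":[0,0,0.02]},
    {"translation":[0.03,-0.033,-0.4],"rotation":[0,0,0.02]},
    {"translation":[0.03,-0.033,-0.55],"rotation":[0,0,0.02]},
    {"translation":[0.03,-0.033,-0.65],"rotation":[0,0,0.02]},
    {"translation":[0.03,-0.033,-0.75],"rotation":[0,0,0.02]},
    {"translation":[0.03,-0.033,-0.82],"rotation":[0,0,0.02]},
    {"translation":[0.03,-0.033,-0.86],"rotation":[0,0,0.02]},
    {"translation":[0.03,-0.033,-0.88],"rotation":[0,0,0.02]},
    {"translation":[0.03,-0.033,-0.88],"rotation":[0,0,0.02]},
  ],
)

```text
t: 3.48
eef_pos: [0.4671, -0.0127, 0.0057]
ee_rot: [3.14, -0.001, -1.739]
force: [-0.4, 0.5, 0.3]
width: 0.0873
gripper_force: 0.0
```

>>> apply_moves(
  steps=[
    {"translation":[0,0,0],"rotation":[0,0,0]},
    {"translation":[0,0,0],"rotation":[0,0,0]},
    {"translation":[0,0,0],"rotation":[0,0,0]},
    {"translation":[0,0,0],"rotation":[0,0,0]},
    {"translation":[0,0,0],"rotation":[0,0,0]},
    {"translation":[0,0,0],"rotation":[0,0,0]},
    {"translation":[0,0,0],"rotation":[0,0,0]},
    {"translation":[0,0,0],"rotation":[0,0,0]},
    {"translation":[0,0,0],"rotation":[0,0,0]},
    {"translation":[0,0,0],"rotation":[0,0,0]},
  ],
  jaw=1,
  newtons=40,
)

```text
t: 4.32
eef_pos: [0.4677, -0.0132, 0.0068]
ee_rot: [-3.141, 0.0, -1.74]
force: [-1.8, 1.7, 6.2]
width: 0.0436
gripper_force: 40.0
```

>>> apply_moves(
  steps=[
    {"translation":[0.004,-0.05,0],"rotation":[0,0,0.01]},
    {"translation":[0.01,-0.13,0],"rotation":[0,0,0.03]},
    {"translation":[0.018,-0.22,0],"rotation":[0,0,0.05]},
    {"translation":[0.026,-0.32,0],"rotation":[0,0,0.08]},
    {"translation":[0.034,-0.42,0],"rotation":[0,0,0.1]},
    {"translation":[0.042,-0.52,0],"rotation":[0,0,0.12]},
    {"translation":[0.048,-0.6,0],"rotation":[0,0,0.14]},
    {"translation":[0.054,-0.66,0],"rotation":[0,0,0.16]},
    {"translation":[0.056,-0.69,0],"rotation":[0,0,0.163]},
    {"translation":[0.056,-0.69,0],"rotation":[0,0,0.163]},
  ],
)

```text
t: 5.15
eef_pos: [0.4823, -0.1873, 0.0068]
ee_rot: [-3.141, -0.0, -1.656]
force: [1.6, -4.8, 2.1]
width: 0.0437
gripper_force: 40.0
```

```bash
python3 - <<'E'
from h import *
s=get_state();print(s['t'],s['eef_pos'],s['ee_rot'],s['width'])
cv2.imwrite("pics/w1.png",grab_frame("wrist"))
t=grab_frame("top");cv2.imwrite("pics/top1.png",t)
E
```

```text
5.15 [ 0.48233386 -0.18731016  0.00682198] [-3.14054276e+00 -3.86899467e-04 -1.65612232e+00] 0.04369105354190017
```

View pics/w1.png

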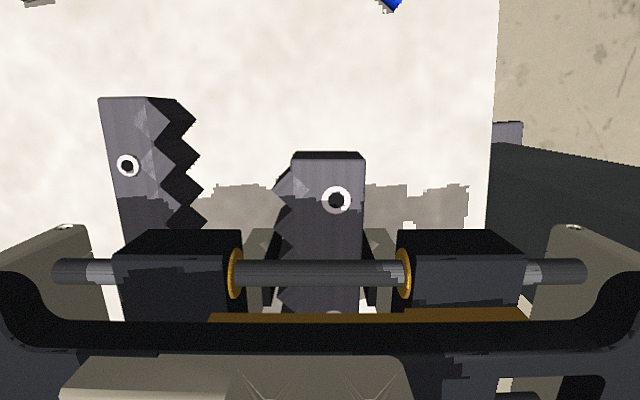

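The wrist view shows the bar gripped at (330,220) with the medium plate at (160,170) in front. The gap looks sufficient, so I'll release with a small opening, rise and look.

>>> apply_moves(
  steps=[
    {"translation":[0,0,0],"rotation":[0,0,0]},
    {"translation":[0,0,0],"rotation":[0,0,0]},
    {"translation":[0,0,0],"rotation":[0,0,0]},
    {"translation":[0,0,0],"rotation":[0,0,0]},
    {"translation":[0,0,0.06],"rotation":[0,0,0]},
    {"translation":[0,0,0.2],"rotation":[0,0,0]},
    {"translation":[0,0,0.36],"rotation":[0,0,0]},
    {"translation":[0,0,0.52],"rotation":[0,0,0]},
    {"translation":[0,0,0.68],"rotation":[0,0,0]},
    {"translation":[0,0,0.8],"rotation":[0,0,0]},
  ],
  jaw=-0.36,
)

```text
t: 6.08
eef_pos: [0.482, -0.1856, 0.2101]
ee_rot: [-3.139, -0.0, -1.654]
force: [0.5, -0.1, -0.3]
width: 0.0597
gripper_force: 0.0
```

>>> apply_moves(
  steps=[
    {"translation":[0,0.1,0],"rotation":[0,0,0]},
    {"translation":[0,0.1,0],"rotation":[0,0,0]},
    {"translation":[0,0.1,0],"rotation":[0,0,0]},
    {"translation":[0,0.1,0],"rotation":[0,0,0]},
    {"translation":[0,0.1,0],"rotation":[0,0,0]},
    {"translation":[0,0.1,0],"rotation":[0,0,0]},
    {"translation":[0,0.1,0],"rotation":[0,0,0]},
    {"translation":[0,0.1,0],"rotation":[0,0,0]},
    {"translation":[0,0.1,0],"rotation":[0,0,0]},
    {"translation":[0,0.1,0],"rotation":[0,0,0]},
  ],
)

```text
t: 6.92
eef_pos: [0.4816, -0.1609, 0.2064]
ee_rot: [3.141, -0.0, -1.655]
force: [-0.2, 0.4, 0.1]
width: 0.0595
gripper_force: 0.0
```

```bash
python3 - <<'E'
from h import *
s=get_state();print(s['t'],s['eef_pos'],s['ee_rot'],s['width'])
im=grab_frame("wrist")
cv2.imwrite("pics/w2.png",im)
cv2.imwrite("pics/w2c.png",cv2.resize(im[20:230,150:390],None,fx=2.8,fy=2.8,interpolation=cv2.INTER_CUBIC))
E
```

```text
6.9167 [ 0.48160914 -0.16093412  0.20639117] [ 3.14124340e+00 -5.43589294e-05 -1.65540684e+00] 0.05945697717864118
```

View pics/w2c.png

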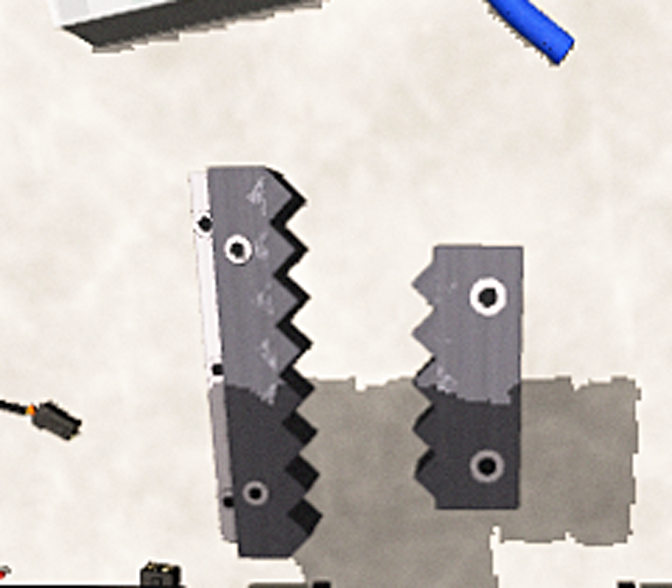

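The crop shows the plate's top-face back edge running from (208,167) to (238,557). The bar's back edge runs from (522,246) to (518,508).

```bash
cat > pose.py <<'E'
from h import *
def edge(c,a,b,off,z=.03):
    # a: -y end, b: +y end of an edge at x=off in body frame; -> origin, yaw(rad), length
    A,B=[onz(c,*p,z)[:2] for p in(a,b)]
    d=B-A;L=np.linalg.norm(d);y=d/L;x=np.array([y[1],-y[0]])
    return (A+B)/2-off*x,np.arctan2(x[1],x[0]),L
def rel(P,R):
    (o,t,_),(r,b,_)=P,R
    tip=r+.02725*np.array([np.cos(b),np.sin(b)])
    c,s=np.cos(t),np.sin(t)
    return np.array([[c,s],[-s,c]])@(tip-o),b-t
E
python3 - <<'E'
from pose import *
c=camera_model("wrist");f=lambda p:((p[0]+.5)/2.8+149.5,(p[1]+.5)/2.8+19.5)
P=edge(c,f((208,167)),f((238,557)),.024);R=edge(c,f((522,246)),f((518,508)),-.018)
print(P,R,rel(P,R))
for p in[(270,222),(275,268),(240,248),(255,493),(488,297),(487,466)]:print(p,onz(c,*f(p),.03).round(4))
E
```

```text
(array([ 0.55772502, -0.19524056]), np.float64(-0.09069243050826653), np.float64(0.16037192111167112)) (array([ 0.47834199, -0.18502736]), np.float64(-0.08477566330332198), np.float64(0.10814178717084394)) (array([-0.05273225,  0.00314289]), np.float64(0.005916767204944551))
(270, 222) [ 0.5535 -0.255   0.03  ]
(275, 268) [ 0.5541 -0.2375  0.03  ]
(240, 248) [ 0.5668 -0.2463  0.03  ]
(255, 493) [ 0.5767 -0.1459  0.03  ]
(488, 297) [ 0.4707 -0.2189  0.03  ]
(487, 466) [ 0.4768 -0.1493  0.03  ]
```

>>> apply_moves(
  steps=[
    {"translation":[-0.11,-0.04,0],"rotation":[0,0,1]},
    {"translation":[-0.11,-0.04,0],"rotation":[0,0,1]},
    {"translation":[-0.11,-0.04,0],"rotation":[0,0,1]},
    {"translation":[-0.11,-0.04,0],"rotation":[0,0,1]},
    {"translation":[-0.11,-0.04,0],"rotation":[0,0,1]},
    {"translation":[-0.11,-0.04,0],"rotation":[0,0,1]},
    {"translation":[-0.11,-0.04,0],"rotation":[0,0,1]},
    {"translation":[-0.11,-0.04,0],"rotation":[0,0,1]},
    {"translation":[-0.11,-0.04,0],"rotation":[0,0,1]},
    {"translation":[-0.11,-0.04,0],"rotation":[0,0,1]},
  ],
  jaw=-0.14,
)

```text
t: 7.8
eef_pos: [0.4542, -0.1708, 0.2065]
ee_rot: [3.141, 0.0, -1.133]
force: [-0.2, -0.8, 0.2]
width: 0.0498
gripper_force: 0.0
```

>>> apply_moves(
  steps=[
    {"translation":[-0.11,-0.04,0],"rotation":[0,0,1]},
    {"translation":[-0.11,-0.04,0],"rotation":[0,0,1]},
    {"translation":[-0.11,-0.04,0],"rotation":[0,0,1]},
    {"translation":[-0.11,-0.04,0],"rotation":[0,0,1]},
    {"translation":[-0.11,-0.04,0],"rotation":[0,0,1]},
    {"translation":[-0.11,-0.04,0],"rotation":[0,0,1]},
    {"translation":[-0.11,-0.04,0],"rotation":[0,0,1]},
    {"translation":[-0.11,-0.04,0],"rotation":[0,0,1]},
    {"translation":[-0.11,-0.04,0],"rotation":[0,0,1]},
    {"translation":[-0.11,-0.04,0],"rotation":[0,0,1]},
  ],
)

```text
t: 8.63
eef_pos: [0.4267, -0.1808, 0.2065]
ee_rot: [3.142, 0.0, -0.609]
force: [-0.5, -0.2, 1.2]
width: 0.0496
gripper_force: 0.0
```

>>> apply_moves(
  steps=[
    {"translation":[0,0,0],"rotation":[0,0,0.99]},
    {"translation":[0,0,0],"rotation":[0,0,0.99]},
    {"translation":[0,0,0],"rotation":[0,0,0.99]},
    {"translation":[0,0,0],"rotation":[0,0,0.99]},
    {"translation":[0,0,-0.1],"rotation":[0,0,0.99]},
    {"translation":[0,0,-0.22],"rotation":[0,0,0.99]},
    {"translation":[0,0,-0.35],"rotation":[0,0,0.99]},
    {"translation":[0,0,-0.45],"rotation":[0,0,0.99]},
    {"translation":[0,0,-0.5],"rotation":[0,0,0.99]},
    {"translation":[0,0,-0.5],"rotation":[0,0,0.99]},
  ],
)

```text
t: 9.47
eef_pos: [0.4245, -0.1807, 0.0788]
ee_rot: [3.141, 0.006, -0.091]
force: [0.1, -0.1, -0.0]
width: 0.05
gripper_force: 0.0
```

```bash
python3 - <<'E'
from h import *
s=get_state();print(s['t'],s['eef_pos'],s['ee_rot'],s['width'])
im=grab_frame("wrist")
cv2.imwrite("pics/w3.png",im)
E
```

```text
9.4667 [ 0.4244811  -0.1806801   0.07875853] [ 3.14137112  0.00568401 -0.09087245] 0.05000730793566601
```

View pics/w3.png

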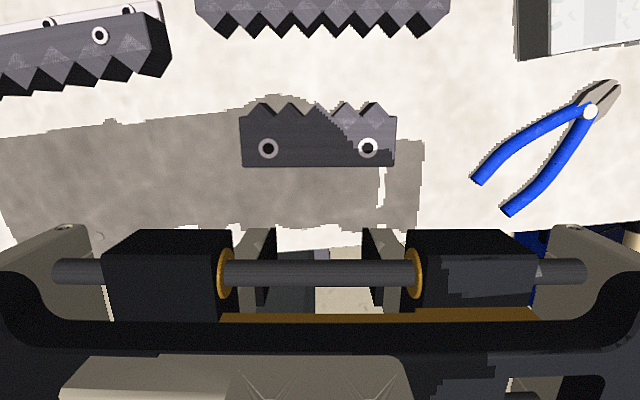

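The view shows the bar parallel to the plate above it and everything clear. I'll descend behind the bar and begin pushing along the plate's x axis.

>>> apply_moves(
  steps=[
    {"translation":[0,0,-0.15],"rotation":[0,0,0]},
    {"translation":[0,0,-0.24],"rotation":[0,0,0]},
    {"translation":[0,0,-0.27],"rotation":[0,0,0]},
    {"translation":[0,0,-0.27],"rotation":[0,0,0]},
    {"translation":[0.04,-0.004,-0.27],"rotation":[0,0,0]},
    {"translation":[0.08,-0.008,-0.27],"rotation":[0,0,0]},
    {"translation":[0.11,-0.01,-0.27],"rotation":[0,0,0]},
    {"translation":[0.14,-0.013,-0.27],"rotation":[0,0,0]},
    {"translation":[0.17,-0.016,-0.27],"rotation":[0,0,0]},
    {"translation":[0.2,-0.018,-0.27],"rotation":[0,0,0]},
  ],
)

```text
t: 10.35
eef_pos: [0.4766, -0.1855, 0.0147]
ee_rot: [3.142, 0.001, -0.09]
force: [-5.2, 0.8, 3.6]
width: 0.0501
gripper_force: 2.7
```

```bash
python3 - <<'E'
from h import *
s=get_state();print(s['t'],s['eef_pos'],s['ee_rot'],s['force'])
im=grab_frame("wrist")
cv2.imwrite("pics/w4.png",im)
cv2.imwrite("pics/w4c.png",cv2.resize(im[20:240,180:460],None,fx=2.7,fy=2.7,interpolation=cv2.INTER_CUBIC))
E
```

```text
10.35 [ 0.4765641  -0.18546727  0.01470341] [ 3.14155827e+00  1.29422969e-03 -9.00373522e-02] [-5.1745357   0.78297288  3.58496678]
```

View pics/w4c.png

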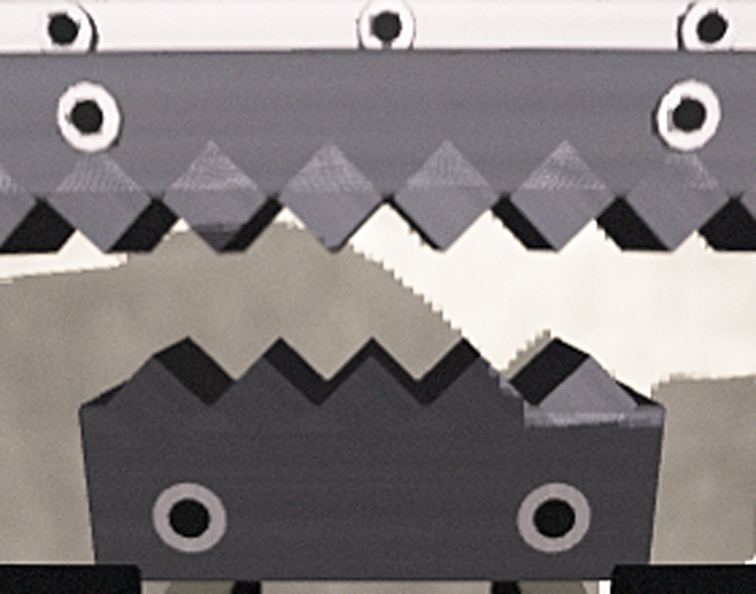

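The crop shows the bar's screw midpoint at x=372 and the plate's notch and screw midpoint at x=388. The bar is therefore about 2.7 mm too far to +y, which agrees with the earlier estimate. Next I compute the remaining travel.

```bash
python3 - <<'E'
from pose import *
c=camera_model("wrist");f=lambda p:((p[0]+.5)/2.7+179.5,(p[1]+.5)/2.7+19.5)
g=lambda p:onz(c,*f(p),.03)[:2]
A,B,C,D=[g(p) for p in[(688,116),(88,116),(554,517),(190,517)]]
n=g((388,200));bk=g((372,579))
y=(B-A)/np.linalg.norm(B-A);x=np.array([y[1],-y[0]])
yb=(D-C)/np.linalg.norm(D-C)
print('yaw',np.arctan2(x[1],x[0]),'dyaw',np.arctan2(y[0]*yb[1]-y[1]*yb[0],y@yb))
print('bar back',bk,'notch',n,'travel x',(n-bk)@x-.04525,'dy',((C+D)/2-(A+B)/2)@y,(bk-n)@y)
E
```

```text
yaw -0.08934697587096035 dyaw -0.0002399685590099351
bar back [ 0.49068589 -0.18611879] notch [ 0.56098682 -0.1953084 ] travel x 0.02559049307493018 dy 0.002837296083805877 0.0028801264987531228
```

>>> apply_moves(
  steps=[
    {"translation":[0.006,-0.0018,0],"rotation":[0,0,0]},
    {"translation":[0.012,-0.0036,0],"rotation":[0,0,0]},
    {"translation":[0.019,-0.0054,0],"rotation":[0,0,0]},
    {"translation":[0.026,-0.0072,0],"rotation":[0,0,0]},
    {"translation":[0.033,-0.009,0],"rotation":[0,0,0]},
    {"translation":[0.039,-0.011,0],"rotation":[0,0,0]},
    {"translation":[0.045,-0.013,0],"rotation":[0,0,0]},
    {"translation":[0.051,-0.0145,0],"rotation":[0,0,0]},
    {"translation":[0.057,-0.016,0],"rotation":[0,0,0]},
    {"translation":[0.063,-0.018,0],"rotation":[0,0,0]},
  ],
)

```text
t: 11.23
eef_pos: [0.4919, -0.1898, 0.0142]
ee_rot: [-3.142, 0.001, -0.09]
force: [-5.5, 1.5, 4.4]
width: 0.0506
gripper_force: 2.7
```

>>> apply_moves(
  steps=[
    {"translation":[0.006,-0.0005,0],"rotation":[0,0,0]},
    {"translation":[0.012,-0.001,0],"rotation":[0,0,0]},
    {"translation":[0.018,-0.0015,0],"rotation":[0,0,0]},
    {"translation":[0.024,-0.002,0],"rotation":[0,0,0]},
    {"translation":[0.03,-0.0025,0],"rotation":[0,0,0]},
    {"translation":[0.034,-0.003,0],"rotation":[0,0,0]},
    {"translation":[0.038,-0.0035,0],"rotation":[0,0,0]},
    {"translation":[0.041,-0.0037,0],"rotation":[0,0,0]},
    {"translation":[0.043,-0.0038,0],"rotation":[0,0,0]},
    {"translation":[0.044,-0.004,0],"rotation":[0,0,0]},
  ],
)

```text
t: 12.07
eef_pos: [0.5027, -0.1909, 0.0141]
ee_rot: [3.141, 0.001, -0.09]
force: [-6.5, 0.9, 6.1]
width: 0.0499
gripper_force: 3.2
```

```bash
python3 - <<'E'
from h import *
s=get_state();print(s['t'],s['eef_pos'],s['ee_rot'],s['force'])
im=grab_frame("wrist")
cv2.imwrite("pics/w5.png",im)
cv2.imwrite("pics/w5c.png",cv2.resize(im[20:240,180:460],None,fx=2.7,fy=2.7,interpolation=cv2.INTER_CUBIC))
E
```

```text
12.0667 [ 0.50273317 -0.19088102  0.0141027 ] [ 3.14149323e+00  1.18195447e-03 -8.97732118e-02] [-6.491451    0.94048399  6.06412515]
```

View pics/w5c.png

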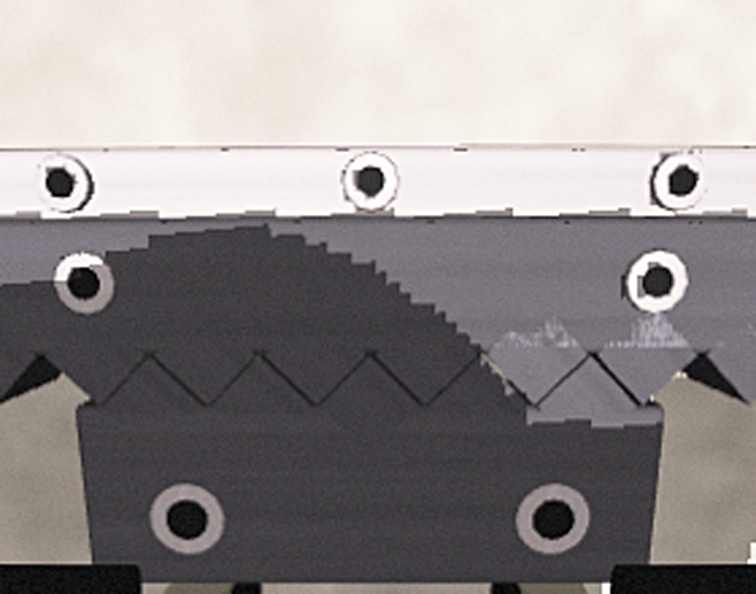

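The bar is meshed in all five notches with only thin flank lines left, but the push force is just 6.5 N. I'll press a few millimetres further to confirm it bottoms.

>>> apply_moves(
  steps=[
    {"translation":[0.002,0,0],"rotation":[0,0,0]},
    {"translation":[0.004,0,0],"rotation":[0,0,0]},
    {"translation":[0.006,0,0],"rotation":[0,0,0]},
    {"translation":[0.008,0,0],"rotation":[0,0,0]},
    {"translation":[0.01,-0.001,0],"rotation":[0,0,0]},
    {"translation":[0.012,-0.001,0],"rotation":[0,0,0]},
    {"translation":[0.014,-0.001,0],"rotation":[0,0,0]},
    {"translation":[0.015,-0.001,0],"rotation":[0,0,0]},
    {"translation":[0.016,-0.001,0],"rotation":[0,0,0]},
    {"translation":[0.016,-0.001,0],"rotation":[0,0,0]},
  ],
)

```text
t: 12.95
eef_pos: [0.5028, -0.191, 0.0137]
ee_rot: [3.141, 0.008, -0.09]
force: [-15.8, 3.2, 15.1]
width: 0.0499
gripper_force: 8.0
```

The force rose to 16 N with no further motion, so the bar is home. I'll retreat straight back and then up.

>>> apply_moves(
  steps=[
    {"translation":[-0.02,0.001,0],"rotation":[0,0,0]},
    {"translation":[-0.05,0.004,0],"rotation":[0,0,0]},
    {"translation":[-0.09,0.008,0],"rotation":[0,0,0]},
    {"translation":[-0.13,0.012,0],"rotation":[0,0,0]},
    {"translation":[-0.16,0.014,0.02],"rotation":[0,0,0]},
    {"translation":[-0.16,0.014,0.12],"rotation":[0,0,0]},
    {"translation":[-0.16,0.014,0.24],"rotation":[0,0,0]},
    {"translation":[-0.16,0.014,0.34],"rotation":[0,0,0]},
    {"translation":[-0.16,0.014,0.4],"rotation":[0,0,0]},
    {"translation":[-0.16,0.014,0.4],"rotation":[0,0,0]},
  ],
)

```text
t: 13.78
eef_pos: [0.4694, -0.1878, 0.1182]
ee_rot: [3.141, -0.007, -0.089]
force: [1.6, -0.2, -0.1]
width: 0.05
gripper_force: 0.0
```

```bash
python3 - <<'E'
from h import *
s=get_state();print(s['t'],s['eef_pos'],s['force'])
im=grab_frame("wrist")
cv2.imwrite("pics/w6.png",im)
cv2.imwrite("pics/w6c.png",cv2.resize(im[0:200,180:460],None,fx=2.7,fy=2.7,interpolation=cv2.INTER_CUBIC))
E
```

```text
13.7833 [ 0.46941345 -0.18775413  0.11821877] [ 1.62192601 -0.19580112 -0.13415743]
```

View pics/w6c.png

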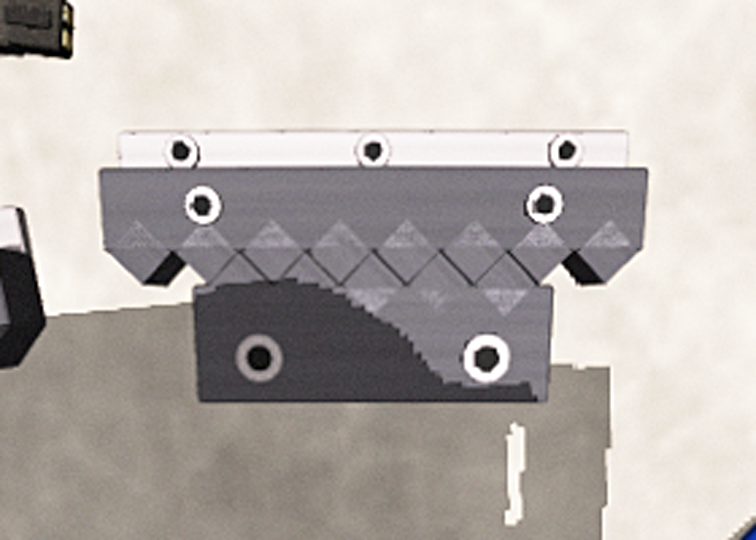

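The bar's five teeth sit in the plate's middle notches, with both screw midpoints at x≈373, bar and plate parallel, and the robot clear. I'm handing it in.

```bash
python3 -c "
from station import *
print(job_done())"
```

```text
the job is handed in; nothing more can be done
None
```

The rack bar is fully home in the middle notches of the medium (20 mm) plate, the right-hand one, and the job is handed in; the final picture showed all five teeth seated and the robot clear, but no verdict came back.

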